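# Feel along a die's sprung lifter rail for burrs

## Task

Check the curved brass lifter rail of the press die for burrs by feel: touch the fingertips down on the rail at the end by the red-capped plug, stroke along the middle of its top all the way round to the end by the blue-capped plug, then lift clear so that it springs back up. Press lightly, so that the rail stays dipped on its springs for the whole stroke but never bottoms, and do not lift off part-way. Leave the plugs and everything else where they stand.

Things in the scene. Friction and masses are not known exactly. Their poses are not given: they have to be found in the camera images.
- die: press-tool die fixed on the bench: 260 x 340 mm steel plate with grey top face, 50 mm high. Origin: centre of its underside; z up, y along the 340 mm side. A round draw ring (72 mm across, flush) lies at x = +90, y = 0 mm in this frame; a knurled stub sticks out 40 mm from each end face
- p0 (a point): check point on the rail's centreline, on its top face (20 mm above the die's grey top, 70 mm above the bench; it goes down with the rail); at the end on the die's -y side, 13 mm in from the rail's tip. The middle of the fingertip pair should pass over it to within 16 mm
- p1 (a point): check point on the rail's centreline, on its top face (20 mm above the die's grey top, 70 mm above the bench; it goes down with the rail); number 1 of 0 to 6, spaced 36 mm apart along the arc from p0 to p6. The middle of the fingertip pair should pass over it to within 16 mm
- p2 (a point): check point on the rail's centreline, on its top face (20 mm above the die's grey top, 70 mm above the bench; it goes down with the rail); number 2 of 0 to 6, spaced 36 mm apart along the arc from p0 to p6. The middle of the fingertip pair should pass over it to within 16 mm
- p3 (a point): check point on the rail's centreline, on its top face (20 mm above the die's grey top, 70 mm above the bench; it goes down with the rail); number 3 of 0 to 6, spaced 36 mm apart along the arc from p0 to p6. The middle of the fingertip pair should pass over it to within 16 mm
- p4 (a point): check point on the rail's centreline, on its top face (20 mm above the die's grey top, 70 mm above the bench; it goes down with the rail); number 4 of 0 to 6, spaced 36 mm apart along the arc from p0 to p6. The middle of the fingertip pair should pass over it to within 16 mm
- p5 (a point): check point on the rail's centreline, on its top face (20 mm above the die's grey top, 70 mm above the bench; it goes down with the rail); number 5 of 0 to 6, spaced 36 mm apart along the arc from p0 to p6. The middle of the fingertip pair should pass over it to within 16 mm
- p6 (a point): check point on the rail's centreline, on its top face (20 mm above the die's grey top, 70 mm above the bench; it goes down with the rail); at the end on the die's +y side, 13 mm in from the rail's tip. The middle of the fingertip pair should pass over it to within 16 mm
- rail (a joint): how far the curved brass lifter rail is pressed down, m: 0 = fully up, 0.012 = bottomed. The rail is an arc of 130 mm radius round the draw ring of the die, 20 mm wide, flat-topped, about 242 mm long, its top 20 mm above the die's grey face and 70 mm above the bench when up; it goes straight down as a whole, wherever it is pressed. It starts to dip at about 2.5 N, stands 4 mm down at about 5 N and bottoms at about 10 N; its springs lift it again when let go
- plug_red: loose upright steel plug with a red cap, 28 mm across, 38 mm high, about 100 g, standing on the die's grey face about 60 mm from the end check point of the rail (48 mm beyond its tip; the red and the blue plug may have either end). Origin: centre of its underside. It marks the start of the stroke; not to be moved
- plug_blue: loose upright steel plug with a blue cap, 28 mm across, 38 mm high, about 100 g, standing on the die's grey face about 60 mm from the end check point of the rail (48 mm beyond its tip; the red and the blue plug may have either end). Origin: centre of its underside. It marks the finish of the stroke; not to be moved
- loupe: small black eyepiece magnifier, 38 mm across, 30 mm high, standing loose on the die, at least 60 mm from the rail's centreline. Bystander, leave alone
- oil: white oil bottle, 56 mm across, 150 mm high, on the bench to the left. Bystander, leave alone
- mallet: brass-headed hammer lying on the bench to the right. Bystander, leave alone
- driver: screwdriver with orange handle lying on the bench to the left. Bystander, leave alone
- gauge_block: loose steel block 35 x 90 x 30 mm on the bench to the right. Bystander, leave alone

How it is judged:
By the outcome, as a careful person would: the job done as asked, in the order asked, and still so for the second after the job is handed in, with the robot touching nothing.
It also fails if it takes over 43 s, if anything falls off the work surface, if the arm or the gripper's body presses on something with over 40 N, if the wrist force passes 120 N, or if a joint passes its speed limit or range.

## Robot

A 6-joint arm with a two-finger parallel gripper is mounted at the origin on the work surface. World frame = base frame: x ahead of the robot, y to its left, z up, the work surface at z = 0. Lengths are in mm, angles in rad, forces in N, time in s.
With the tool pointing down it reaches from about 225 to 875 mm from the base axis. Payload 3.4 kg.
Tool frame: the origin (TCP) lies on the centre line of the jaws, within the pads' length; the fingertips stand tcp_to_tips ahead of it and the grasp point (between the pads) lies 3 mm ahead of it (tcp_to_tips is the distance from the TCP to the fingertips, in mm); z points along the fingers, y is the line along which they close (so a half turn about z gives the same grasp; the last joint's range is limited). The gripper opens to 85 mm and grips with 20 to 120 N. Pads are 22 mm wide; open, the fingers measure 114 mm over their backs; the gripper's body (76 mm by 85 mm) begins 54 mm behind the grasp point. The pads swing forward as they close: fully open they stand 13 mm farther back than shut.
Start: joints at [-1.376, 0.276, 1.505, -0, 1.361, -0.121], TCP at [178.581, -546.598, 253.328] pointing down, gripper open.
Joint ranges: [-2.89, 2.89], [-0.75, 2.08], [0.22, 2.7], [-1.18, 4.32], [0.11, 2.71], [-2.7, 2.7]. Speed limits (rad/s): [2.57, 2.57, 3.14, 3.14, 3.14, 3.14].

## Interface

Orientations are given as a unit quaternion [x, y, z, w].
In Python, from cell import * gives the robot as it stands.
- The arm moves only by the shell command python3 -m creep 'ROWS' [FORCE]. ROWS is JSON, a list of rows, each a list of 5 numbers: the shift along the tool's x, y, z in cm, then the turn about the tool's z in rad, then the finger opening in cm, from 0 to 8.54. In form: [[tx, ty, tz, turn, claw], ...]. A call has 1 to 5 rows; each row shifts and turns the commanded pose from where the row before left it, along the tool's axes as they then stand; what a row does not reach is not made up. A row lasts 1/10 s, in which the tool goes at most 50 mm and 8.59 degrees, less where a joint would pass 70% of its speed; a pose out of reach is approached as far as the arm can. A call is refused whole if a number of a shift passes 5 or a number of a turn 0.15, either way. A call with a gripper value outside its range is refused whole. The fingers move at their own pace and stop on an object; FORCE is the grip in N (left out, the last holds). Time passes only in rows, so rows that do not move let the fingers close. It gives the time, the measured TCP pose, the force, the opening and the grip force at its end, in the units of the state.
- observe(): the state, without advancing time (a new reading comes with each control period).
- grab_frame(name): name is "scene" or "top" or "wrist"; returns the picture (384x512x3 uint8, red, green, blue); there is no depth.
- calibration(name): a dict with "intrinsics" (3x3 intrinsics, pixels), "D" ([k1, k2, p1, p2, k3] as OpenCV has them; the pictures are not rectified), "R" (3x3) and "t" (3): a world point X has camera coordinates R X + t. Camera axes: x right, y down, z forward; pixel columns grow to the right and rows downward; lengths in mm; the calibration is good to about 2 mm. A picture is of the moment at which its call begins: read the wrist's pose just before it. calibration takes no time and is no camera call; for the wrist camera it gives the pose at the moment of the call.
- close_job(): hands the job in; it is judged then, once.
Trained networks look in the newest picture that a camera, given by its name, has taken for a name from the list of things; names that differ only in an ending like _2 or _b are one class to them, and where a whole thing is asked for, a point or a joint stands for the part that bears it (a point fixed in the world has none). Each returns a list of dicts, best first, with "confidence" (0 to 1); they miss things now and then, are a little off and sometimes report something else, mostly with a low value. They report only what shows in the picture. A call takes as long as a camera call.
- trace(label, camera): "mask" (384x512 bool, what is visible of it) and "box" ([left, top, right, bottom] in pixels, round what is visible of it).
The state is a dict: "clock": time; "joints": joint angles; "dq": joint speeds; "joint_torque": joint torques, N m; "position": TCP position; "orientation": TCP orientation; "force": force on the tool from outside, world axes, zero at the start; "ft_torque": the same for the moment, N m; "finger_gap": finger opening in mm; "grasp_force": force on a finger pad.
Only numpy, scipy, OpenCV 4.12 (cv2) and the standard library are available. Lean on these libraries where they do the work, as an engineer would, in place of code of your own. Each camera call takes 0.05 s, during which the arm holds its last target. There are 200 camera calls.

## Working session

There is one attempt and no reset: what is moved stays moved. The work goes in short steps, Python scripts to look and compute and a shell command to move; the robot and the scene stay as the last step left them, time stands still between calls to the robot, and variables do not carry over. Pictures are saved under pics/ and viewed, at most 10 in all, crops included, and the job is handed in when it is done.

```bash
ls; mkdir -p pics; python3 - <<'E'
from cell import *
import cv2, numpy as np
o=observe(); print({k:np.round(v,3).tolist() for k,v in o.items()})
ims=[]
for n in("top","scene"):
    im=grab_frame(n); cv2.imwrite(f"pics/{n}0.png",im[:,:,::-1]); ims.append(im)
    c=calibration(n); print(n,np.round(c["intrinsics"],1).tolist(),np.round(c["D"],3),np.round(c["R"],3).tolist(),np.round(c["t"],1))
    for l in("plug_red","plug_blue","rail","die","loupe"):
        for d in trace(l,n)[:2]:
            m=d["mask"]; ys,xs=np.nonzero(m); print(l,round(d["confidence"],2),np.round(d["box"]),m.sum(),xs.mean().round(1),ys.mean().round(1))
E
ls -R | head; python3 -c "import cell;print([k for k in dir(cell) if k[0]!='_'])"
```

```text
pics
{'clock': 0.0, 'joints': [-1.376, 0.277, 1.506, 0.0, 1.361, -0.121], 'dq': [-0.001, 0.002, -0.001, -0.0, -0.0, 0.0], 'joint_torque': [-0.0, -41.677, -24.581, -0.0, 0.011, -0.0], 'position': [178.481, -546.1, 252.453], 'orientation': [0.988, 0.157, -0.0, -0.001], 'force': [-0.333, -0.22, -0.358], 'ft_torque': [0.004, -0.024, 0.012], 'grasp_force': 0.0, 'finger_gap': 85.488}
top [[397.9, 0.0, 257.9], [0.0, 397.9, 201.7], [0.0, 0.0, 1.0]] [-0.105  0.     0.     0.     0.   ] [[0.001, -1.0, -0.0], [-0.999, -0.001, -0.045], [0.045, 0.0, -0.999]] [  -8.7  538.8 1283.9]
plug_red 0.74 [239. 179. 304. 217.] 493 276.1 202.1
plug_red 0.6 [226. 194. 234. 200.] 44 228.1 198.0
rail 0.69 [237. 178. 304. 214.] 506 275.8 201.9
die 0.58 [210. 138. 338. 256.] 8393 272.2 196.0
loupe 0.67 [242. 234. 251. 249.] 122 247.4 241.3
scene [[389.8, 0.0, 253.3], [0.0, 389.8, 195.6], [0.0, 0.0, 1.0]] [0.036 0.    0.    0.    0.   ] [[0.604, 0.797, 0.004], [0.487, -0.364, -0.794], [-0.632, 0.481, -0.608]] [-325.9 -211.9 1579.9]
plug_red 0.67 [275. 181. 281. 195.] 111 276.3 186.5
rail 0.79 [222. 187. 265. 232.] 561 237.0 203.0
rail 0.68 [112. 287. 151. 323.] 742 130.9 303.2
die 0.97 [177. 175. 301. 268.] 7295 240.1 220.7
loupe 0.71 [234. 168. 243. 184.] 130 236.5 174.1
.:
pics

./pics:
scene0.png
top0.png
['MotionError', 'calibration', 'close_job', 'grab_frame', 'observe', 'tcp_to_tips', 'trace']
```

View pics/top0.png

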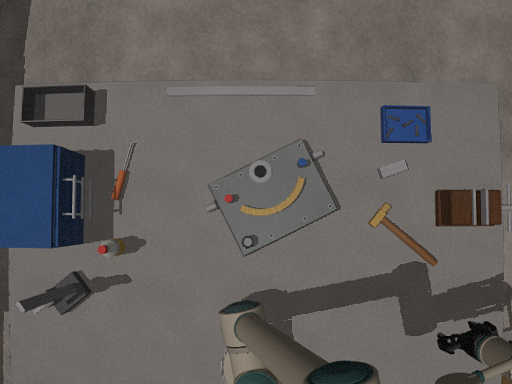

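View pics/scene0.png

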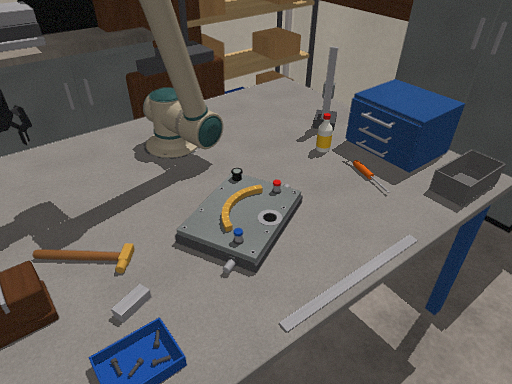

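The top view shows the red plug at (230,198), the blue plug at (303,162), the brass arc from (242,210) to (303,180), the draw ring at (260,171) and the loupe at (248,241). The scene view agrees with this layout. Next I fit the die pose to the brass pixels.

```bash
cat > h.py <<'E'
from cell import *
import cv2, numpy as np
from scipy.optimize import least_squares
a=(-108+36*np.arange(7))/130
PD=np.c_[90-130*np.cos(a),130*np.sin(a)]       # check points, die frame
def toworld(p,P): 
    c,s=np.cos(p[2]),np.sin(p[2]); return np.asarray(P)@np.array([[c,s],[-s,c]])+p[:2]
def unproj(c,uv,z):
    n=cv2.undistortPoints(np.float64(uv).reshape(-1,1,2),c["intrinsics"],np.array(c["D"]))[:,0]
    R,t=np.array(c["R"]),np.array(c["t"]); C=-R.T@t
    d=np.c_[n,np.ones(len(n))]@R
    return (C+d*((z-C[2])/d[:,2])[:,None])[:,:2]
def proj(c,X):
    r,_=cv2.Rodrigues(np.array(c["R"])); return cv2.projectPoints(np.float64(X),r,np.array(c["t"]),c["intrinsics"],np.array(c["D"]))[0][:,0]
def brass(im,box):
    h=cv2.cvtColor(im,cv2.COLOR_RGB2HSV); m=cv2.inRange(h,(14,100,90),(32,255,255)); k=np.zeros_like(m)
    x0,y0,x1,y1=box; k[y0:y1,x0:x1]=m[y0:y1,x0:x1]
    n,l,s,_=cv2.connectedComponentsWithStats(k); return (l==1+np.argmax(s[1:,4])) if n>1 else k>0
def fit(W,p0):
    # distance of each brass pixel from the ideal band; centreline + ends
    def res(p):
        c,s=np.cos(p[2]),np.sin(p[2]); D=(W-p[:2])@np.array([[c,-s],[s,c]])-[90,0]
        r=np.hypot(*D.T)-130; t=np.arctan2(D[:,1],-D[:,0])*130
        return np.r_[r, 3*np.maximum(abs(t)-119,0), 0.3*t.mean()*np.ones(len(W))]
    s=least_squares(res,p0); return s.x, np.sqrt(np.mean(res(s.x)[:len(W)]**2)),W
def colour(im,lo,hi,box):
    h=cv2.cvtColor(im,cv2.COLOR_RGB2HSV); m=cv2.inRange(h,lo,hi); x0,y0,x1,y1=box
    ys,xs=np.nonzero(m[y0:y1,x0:x1]); return np.array([[xs.mean()+x0,ys.mean()+y0]]),len(xs)
E
python3 - <<'E'
from h import *
c=calibration("top"); im=cv2.imread("pics/top0.png")[:,:,::-1].copy()
m=brass(im,(232,172,312,222)); ys,xs=np.nonzero(m); print(m.sum(),xs.min(),xs.max(),ys.min(),ys.max())
W=unproj(c,np.c_[xs,ys],68.)
p,e,_=fit(W,[460,-20,0.45]); print("pose",p,"rms(ideal 5.8)",e, "die centre",p[:2])
print("area mm2 approx",m.sum()*(1220/397.9)**2,"expect 4840")
P=toworld(p,PD); print(np.round(P,1), np.hypot(*P.T).round())
for n,b in(("red",(222,188,240,206)),("blue",(292,154,314,170))):
    lo,hi=((0,120,80),(8,255,255)) if n=="red" else ((100,120,60),(130,255,255))
    uv,k=colour(im,lo,hi,b); w=unproj(c,uv,86.)[0]; print(n,uv,k,w, np.hypot(*(P-w).T).round())
w=unproj(c,[[261,171]],50)[0];print("ring",w,toworld(p,[[90,0]]))
print("die corners px",proj(c,np.c_[toworld(p,[[-130,-170],[-130,170],[130,170],[130,-170]]),[50]*4]).round())
o=observe(); print(tcp_to_tips, o["clock"])
E
```

```text
501 240 303 177 214
pose [ 5.54598593e+02 -5.54607359e+01  4.66832735e-01] rms(ideal 5.8) 5.772995377093779 die centre [554.59859269 -55.46073591]
area mm2 approx 4709.876386086013 expect 4840
[[ 599.9 -140.1]
 [ 567.  -125.8]
 [ 539.3 -103. ]
 [ 518.9  -73.5]
 [ 507.3  -39.5]
 [ 505.5   -3.7]
 [ 513.5   31.3]] [616. 581. 549. 524. 509. 505. 514.]
red [[228.28846154 197.71153846]] 52 [547.72684996  82.54916294] [229. 209. 186. 159. 129.  96.  62.]
blue [[301.83333333 161.9375    ]] 48 [ 658.70085776 -144.34018173] [ 59.  94. 126. 157. 184. 208. 228.]
ring [634.73806366 -18.30156583] [[634.96843292 -14.95531923]]
die corners px [[339. 209.]
 [243. 257.]
 [206. 184.]
 [302. 136.]]
22.0 0.6
```

```bash
python3 -m creep '[[2,-1.8,0,0,0],[3.5,-3.15,0,0,0],[3.5,-3.15,0,0,0],[3.5,-3.15,0,0,0],[3.5,-3.15,0,0,0]]' 20; python3 -m creep '[[3.5,-3.15,0,0,0],[3.5,-3.15,0,0,0],[3.5,-3.15,0,0,0],[3.5,-3.15,0,0,0],[3.5,-3.15,0,0,0]]'; python3 -m creep '[[3.5,-3.15,0,0,0],[3.5,-3.15,0,0,0],[3.5,-3.15,0,0,0],[2,-1.8,0,0,0],[0,0,0,0,0]]'
cat >> h.py <<'E'
def delta(target):
    from scipy.spatial.transform import Rotation as Ro
    o=observe(); M=Ro.from_quat(o["orientation"]).as_matrix(); return (np.asarray(target)-np.asarray(o["position"]))@M/10
E
python3 - <<'E'
from h import *
print(delta([513.5,31.3,100]))
c=calibration("wrist");im=grab_frame("wrist"); cv2.imwrite("pics/w1.png",im[:,:,::-1])
p=[554.6,-55.46,.4668]
print(proj(c,np.c_[toworld(p,PD),[70]*7]).round())
E
```

```text
clock: 1.1
position: [286.5, -358.4, 253.4]
orientation: [0.988, 0.157, 0.0, 0.0]
force: [1.4, -0.7, 0.2]
finger_gap: 12.1
grasp_force: 0.0
clock: 1.6
position: [404.0, -154.2, 253.7]
orientation: [0.988, 0.157, 0.0, 0.0]
force: [1.4, -0.9, -1.6]
finger_gap: 0.1
grasp_force: 0.0
clock: 2.1
position: [488.8, -7.3, 253.3]
orientation: [0.987, 0.159, 0.001, -0.001]
force: [-1.4, -0.2, 0.5]
finger_gap: -0.3
grasp_force: 0.0
[ 3.53199943 -2.87120211 15.33488422]
[[407. 122.]
 [382. 147.]
 [353. 164.]
 [322. 173.]
 [291. 173.]
 [261. 165.]
 [233. 148.]]
```

View pics/w1.png

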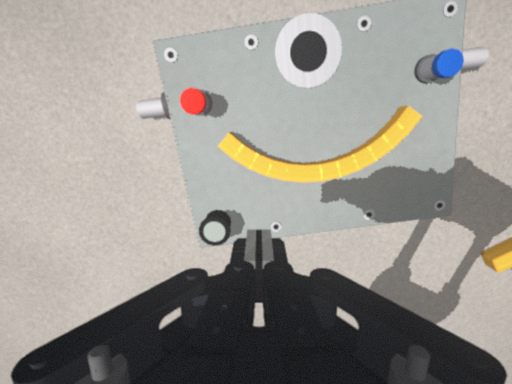

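The wrist view shows the whole rail, from (225,138) to (415,112), with red at (193,101) and blue at (448,63). The projected check points lie on it, so I refit from this closer view.

```bash
python3 - <<'E'
from h import *
c=calibration("wrist");im=cv2.imread("pics/w1.png")[:,:,::-1].copy()
m=brass(im,(205,95,435,190)); ys,xs=np.nonzero(m); print(m.sum(),xs.min(),xs.max(),ys.min(),ys.max())
p,e,_=fit(unproj(c,np.c_[xs,ys],70.),[554.6,-55.5,.467]); print(p.round(3).tolist(),e)
P=toworld(p,PD); print(P.round(1).tolist())
q=(p+np.array([554.6,-55.46,.4668]))/2; Q=toworld(q,PD); print(Q.round(1).tolist())
print("to p6 at tcp z 110:",delta([*Q[6],110]))
E
```

```text
4470 218 421 106 181
[556.244, -57.011, 0.492] 6.893020124830528
[[603.6, -140.5], [570.4, -127.0], [542.1, -104.9], [521.0, -75.9], [508.6, -42.2], [505.8, -6.5], [513.0, 28.7]]
[[601.8, -140.3], [568.7, -126.4], [540.7, -103.9], [519.9, -74.7], [507.9, -40.9], [505.6, -5.0], [513.2, 30.0]]
to p6 at tcp z 110: [ 3.6423977  -2.89835741 14.31780357]
```

```bash
python3 -m creep '[[1.82,-1.45,2,0,0],[1.82,-1.45,3.5,0,0],[0,0,4,0,0],[0,0,3.5,0,0],[0,0,1.3,0,0]]';python3 -m creep '[[0,0,0,0,0],[0,0,0,0,0],[0,0,0,0,0]]'; python3 - <<'E'
from h import *
Q=[[601.8, -140.3], [568.7, -126.4], [540.7, -103.9], [519.9, -74.7], [507.9, -40.9], [505.6, -5.0], [513.2, 30.0]]
print(delta([*Q[6],92]),observe()["force"])
E
```

```text
clock: 2.65
position: [509.8, 27.7, 107.0]
orientation: [0.988, 0.157, -0.003, -0.0]
force: [-0.3, -0.3, -0.8]
finger_gap: -0.2
grasp_force: 0.0
clock: 2.95
position: [513.9, 27.9, 111.7]
orientation: [0.988, 0.157, 0.001, 0.0]
force: [0.1, -0.1, -0.6]
finger_gap: -0.0
grasp_force: 0.0
[-0.00584933 -0.22005822  1.96891811] [ 0.08926097 -0.11874278 -0.57536825]
```

```bash
python3 -m creep '[[0,-0.2,0.6,0,0],[0,0,0.5,0,0],[0,0,0.4,0,0],[0,0,0,0,0],[0,0,0,0,0]]'; python3 -m creep '[[0,0,0.2,0,0],[0,0,0.2,0,0],[0,0,0,0,0],[0,0,0,0,0]]'
```

```text
clock: 3.45
position: [512.2, 30.6, 95.1]
orientation: [0.988, 0.157, -0.0, 0.0]
force: [-0.1, -0.3, -0.2]
finger_gap: -0.2
grasp_force: 0.0
clock: 3.85
position: [512.5, 30.6, 91.6]
orientation: [0.988, 0.157, 0.0, 0.0]
force: [-0.3, 0.8, 2.4]
finger_gap: -0.2
grasp_force: 1.4
```

```bash
python3 -m creep '[[0,0,0.15,0,0],[0,0,0.15,0,0],[0,0,0,0,0],[0,0,0,0,0]]'; python3 -m creep '[[0,0,0.2,0,0],[0,0,0,0,0],[0,0,0,0,0]]'
```

```text
clock: 4.25
position: [512.5, 30.6, 88.5]
orientation: [0.988, 0.157, 0.0, 0.0]
force: [-0.8, 0.6, 5.4]
finger_gap: 0.1
grasp_force: 2.3
clock: 4.55
position: [512.5, 30.6, 86.6]
orientation: [0.988, 0.157, 0.0, 0.0]
force: [-1.0, 1.1, 5.9]
finger_gap: 0.2
grasp_force: 2.8
```

```bash
python3 - <<'E'
from h import *
from scipy.spatial.transform import Rotation as Ro
q=[555.4,-56.2,.4794]; o=observe(); print(o["position"],o["force"])
M=Ro.from_quat([.988,.157,0,0]).as_matrix()
s=np.linspace(108,-113,29); A=s/130   # ~7.9 mm steps
P=toworld(q,np.c_[90-130*np.cos(A),130*np.sin(A)])
P3=np.c_[P,np.full(len(P),o["position"][2])]; P3=np.vstack([o["position"],P3[1:]])
for i,r in enumerate(np.diff(P3,axis=0)@M/10): print(i+1,P[i+1].round(1),r.round(2)[:2])
E
```

```text
[512.47249235  30.5610936   86.55162922] [-1.04591756  1.10385803  5.85973166]
1 [510.7  22.6] [-0.42  0.71]
2 [508.7  14.9] [-0.43  0.66]
3 [507.1   7.2] [-0.39  0.69]
4 [506.   -0.6] [-0.35  0.71]
5 [505.4  -8.5] [-0.3   0.73]
6 [505.3 -16.4] [-0.26  0.75]
7 [505.6 -24.3] [-0.21  0.76]
8 [506.4 -32.1] [-0.17  0.77]
9 [507.7 -39.9] [-0.12  0.78]
10 [509.5 -47.6] [-0.07  0.79]
11 [511.7 -55.1] [-0.02  0.79]
12 [514.4 -62.6] [0.02 0.79]
13 [517.5 -69.8] [0.07 0.79]
14 [521.1 -76.9] [0.12 0.78]
15 [525.1 -83.7] [0.17 0.77]
16 [529.5 -90.2] [0.21 0.76]
17 [534.2 -96.5] [0.26 0.75]
18 [ 539.4 -102.5] [0.3  0.73]
19 [ 544.9 -108.1] [0.35 0.71]
20 [ 550.7 -113.5] [0.39 0.69]
21 [ 556.9 -118.4] [0.43 0.66]
22 [ 563.3 -123. ] [0.47 0.63]
23 [ 570.  -127.1] [0.51 0.6 ]
24 [ 577.  -130.9] [0.54 0.57]
25 [ 584.1 -134.2] [0.58 0.54]
26 [ 591.5 -137.1] [0.61 0.5 ]
27 [ 599.  -139.5] [0.64 0.46]
28 [ 606.6 -141.5] [0.67 0.42]
```

```bash
python3 -m creep '[[-0.2,0.35,0,0,0],[-0.22,0.35,0,0,0],[-0.21,0.33,0,0,0],[-0.22,0.33,0,0,0],[-0.39,0.69,0,0,0]]'
```

```text
clock: 5.05
position: [507.7, 8.4, 86.8]
orientation: [0.988, 0.157, 0.001, -0.001]
force: [1.0, 4.0, 5.4]
finger_gap: 0.1
grasp_force: 2.8
```

```bash
python3 -m creep '[[-0.35,0.71,0,0,0],[-0.3,0.73,0,0,0],[-0.26,0.75,0,0,0],[-0.21,0.76,0,0,0],[-0.17,0.77,0,0,0]]'
```

```text
clock: 5.55
position: [505.9, -31.2, 86.5]
orientation: [0.988, 0.157, 0.0, -0.001]
force: [-0.9, 4.4, 5.7]
finger_gap: 0.0
grasp_force: 2.9
```

```bash
python3 -m creep '[[-0.12,0.78,0,0,0],[-0.07,0.79,0,0,0],[-0.02,0.79,0,0,0],[0.02,0.79,0,0,0],[0.07,0.79,0,0,0]]'
```

```text
clock: 6.05
position: [516.2, -68.9, 86.2]
orientation: [0.988, 0.157, -0.001, -0.001]
force: [-2.5, 4.2, 6.1]
finger_gap: 0.2
grasp_force: 3.0
```

```bash
python3 -m creep '[[0.12,0.78,0,0,0],[0.17,0.77,0,0,0],[0.21,0.76,0,0,0],[0.26,0.75,0,0,0],[0.3,0.73,0,0,0]]'
```

```text
clock: 6.55
position: [537.5, -101.6, 86.1]
orientation: [0.988, 0.157, -0.002, -0.002]
force: [-4.0, 3.2, 6.4]
finger_gap: 0.0
grasp_force: 3.0
```

```bash
python3 -m creep '[[0.36,0.71,0,0,0],[0.4,0.69,0,0,0],[0.44,0.66,-0.02,0,0],[0.47,0.63,-0.02,0,0],[0.51,0.6,0,0,0]]'
```

```text
clock: 7.05
position: [568.2, -126.3, 86.3]
orientation: [0.988, 0.157, -0.002, -0.001]
force: [-4.0, 2.3, 6.1]
finger_gap: -0.1
grasp_force: 2.9
```

```bash
python3 -m creep '[[0.54,0.57,0,0,0],[0.58,0.54,0,0,0],[0.61,0.5,0,0,0],[0.64,0.46,0,0,0],[0.4,0.25,0,0,0]]'; python3 -m creep '[[0,0,0,0,0],[0,0,0,0,0]]'
```

```text
clock: 7.55
position: [601.9, -140.2, 86.4]
orientation: [0.988, 0.157, -0.002, -0.001]
force: [-4.7, 2.5, 6.3]
finger_gap: -0.6
grasp_force: 2.9
clock: 7.75
position: [602.6, -140.4, 86.6]
orientation: [0.988, 0.157, -0.001, -0.0]
force: [-2.2, 0.4, 6.2]
finger_gap: -0.1
grasp_force: 2.8
```

```bash
python3 -m creep '[[0,0,-0.5,0,0],[0,0,-1,0,0],[0,0,-2,0,0],[0,0,-4,0,0],[0,0,-4,0,0]]'; python3 -m creep '[[-2,0,-3,0,0],[-4,0,-1,0,0],[-4,0,0,0,0],[-2,0,0,0,0],[0,0,0,0,0]]'; python3 -m creep '[[0,0,0,0,0],[0,0,0,0,0],[0,0,0,0,0]]'; python3 - <<'E'
from h import *
im=grab_frame("wrist"); cv2.imwrite("pics/w2.png",im[:,:,::-1])
c=calibration("wrist"); q=[555.4,-56.2,.4794]
print(proj(c,[[547.7,82.5,88],[658.7,-144.3,88]]).round(), observe()["force"])
print(proj(c,np.c_[toworld(q,PD),[70]*7]).round().tolist())
E
```

```text
clock: 8.25
position: [603.0, -140.5, 202.3]
orientation: [0.988, 0.157, -0.001, -0.0]
force: [0.5, 0.6, -0.1]
finger_gap: -0.2
grasp_force: 0.0
clock: 8.75
position: [487.0, -178.3, 242.4]
orientation: [0.988, 0.156, -0.0, 0.0]
force: [0.5, 0.0, 0.6]
finger_gap: 0.1
grasp_force: 0.0
clock: 9.05
position: [490.5, -177.7, 241.5]
orientation: [0.987, 0.158, 0.0, -0.0]
force: [-0.0, -0.7, 0.2]
finger_gap: -0.0
grasp_force: 0.0
[[  3.  39.]
 [283.  -5.]] [-0.95931565  0.39820942  0.43940493]
[[258.0, 66.0], [235.0, 95.0], [207.0, 115.0], [174.0, 126.0], [140.0, 127.0], [106.0, 118.0], [72.0, 99.0]]
```

View pics/w2.png

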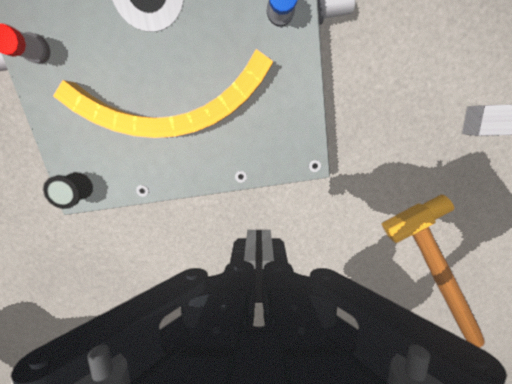

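The plugs still stand where predicted (red at (8,40), blue at (283,3)), the rail is back up, and the loupe and mallet haven't moved. The stroke points lie on the rail's centreline, so I'm handing in.

```bash
python3 -c "
from cell import *
print(close_job())"
```

```text
the job is handed in; nothing more can be done
None
```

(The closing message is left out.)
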